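# Take a contact-plate sample from the marked place on the bench

## Robot

A 6-joint arm with a two-finger parallel gripper is mounted at the origin on a cart in front of the work surface, level with it; the furniture and walls round the work are solid. World frame = base frame: x ahead of the robot, y to its left, z up, the work surface at z = 0. Lengths are in mm, angles in rad, forces in N, time in s.
With the tool pointing down it reaches from about 350 to 925 mm from the base axis. Payload 6.4 kg.
Tool frame: the origin (TCP) lies on the centre line of the jaws, within the pads' length; the fingertips stand 25 mm ahead of it and the grasp point (between the pads) lies 6 mm ahead of it; z points along the fingers, y is the direction in which the jaws open and shut (so a half turn about z gives the same grasp; the last joint's range is limited). The gripper opens to 85 mm and grips with 20 to 120 N. Pads are 22 mm wide; open, the fingers measure 114 mm over their backs; the gripper's body (76 mm by 85 mm) begins 54 mm behind the grasp point. The pads swing forward as they close: fully open they stand 13 mm farther back than shut.
Start: joints at [1.154, 0.245, 1.558, -0, 1.339, -0.174], TCP at [156.27, 630.946, 216.69] pointing down, gripper open.
Joint ranges: [-3.13, 3.13], [-1.02, 2.26], [0.13, 2.54], [-0.95, 4.09], [0.21, 2.88], [-2.74, 2.74]. Speed limits (rad/s): [2.57, 2.57, 3.14, 3.14, 3.14, 3.14].

## Interface

Orientations are given as a unit quaternion [x, y, z, w].
In Python, from station import manip gives the robot as it stands.
- The arm moves only by the tool carry_out, never from a script. Its argument "series" is a list of rows, each an object with "dp": the shift along the tool's x, y, z in mm, a list of three; "spin": the turn about the tool's z in rad; "claw": the finger opening in mm, from 0 to 85.4. A call has 1 to 5 rows; each row is the pose to reach, as a shift and turn from the pose measured when the call began, along the tool's axes at that moment; what a row does not reach only later rows make up. A row lasts 1/8 s, in which the tool goes at most 62.5 mm and 10.7 degrees, less where a joint would pass 70% of its speed; a pose out of reach is approached as far as the arm can. A call with a gripper value outside its range is refused whole. The fingers move at their own pace and stop on an object; "grip_force" is the grip in N (left out, the last holds). Time passes only in rows, so rows that repeat a pose let the fingers close. It gives the time, the measured TCP pose, the force and the opening at its end, in the units of the state.
- manip.state(): the state, without advancing time (a new reading comes with each control period).
- manip.grab_frame(name): name is "side" or "top"; returns the picture (480x640x3 uint8, blue, green, red); there is no depth.
- manip.camera_params(name): a dict with "fx", "fy", "cx", "cy" (pixels), "T" (4x4, takes a point from camera to world coordinates). Camera axes: x right, y down, z forward; pixel columns grow to the right and rows downward; lengths in mm; the calibration is good to about 2 mm. A picture is of the moment at which its call begins. camera_params takes no time and is no camera call.
- manip.close_job(): hands the job in, once; it reports no verdict.
Trained networks look in the newest picture that a camera, given by its name, has taken for a name from the list of things; names that differ only in an ending like _2 or _b are one class to them, and where a whole thing is asked for, a point or a joint stands for the part that bears it (a point fixed in the world has none). Each returns a list of dicts, best first, with "conf" (0 to 1); they miss things now and then, are a little off and sometimes report something else, mostly with a low value. They report only what shows in the picture. A call takes as long as a camera call.
- manip.look_for(thing, camera): "point" ([column, row] in pixels, amid what is visible of it).
- manip.place_of(thing, camera): "point" ([column, row] in pixels: a listed point, or the origin of a listed thing).
The state is a dict: "clock": time; "joint_positions": joint angles; "dq": joint speeds; "joint_efforts": joint torques, N m; "position": TCP position; "eef_rot": TCP orientation; "force": force on the tool from outside, world axes, zero at the start; "moment": the same for the moment, N m; "finger_gap": finger opening in mm.
Only numpy, scipy, OpenCV 4.12 (cv2) and the standard library are available. Lean on these libraries where they do the work, as an engineer would, in place of code of your own. Each camera call takes 0.05 s, during which the arm holds its last target. There are 200 camera calls.

## Task

A surface sample is due from the place on the bench framed by four blue tape corners, but a black-capped vial was left standing there: put that vial back, end-down and fully home, into any free hole of the aluminium vial block. Then lift the contact-plate applicator off its stand by its grip and set the plate flat and centred between the tape corners with the grip upright, its sterile plate touching the bench nowhere else, and press lightly until the edge of the metal collar lies in the green band of the plunger, never so hard as to run well into the red. The contact time has to run, so finish while still holding it there: do not let go or ease off, and leave everything else on the bench as it is.

Things in the scene. Friction and masses are not known exactly. Their poses are not given: they have to be found in the camera images.
- mark: the sampling place: four L-shaped corners of blue tape (8 mm wide, flush with the bench, nothing to bump into) around a bare square of 90 x 90 mm; origin in its middle on the bench top, x and y along the square's sides. A laboratory balance, up to 0.15 m high, stands between it and the vial block: carry things over it
- black_vial: sample vial with a black cap, a round cylinder 17 mm in diameter and 47 mm tall, about 13 g, standing upright near the middle of the sampling place; origin in the middle of its underside, z up along the vial. Its upper 15 mm (the cap) can be gripped from above
- rack: aluminium vial block, fixed, 146 (x) x 78 (y) x 36 mm high; origin mid-underside, x along its long side. Eight blind holes 19.5 mm wide, centres at x = -54, -18, +18, +54 and y = -18, +18 mm, floor 8 mm above the origin; a seated vial stands 19 mm proud. (+54,-18), (+54,+18), (+18,-18) hold white-capped vials, five are free; holes at x = -54 are farthest from those vials
- vial_a: white-capped vial like the black-capped one, in the block's hole (+54,-18); origin in the middle of its underside; leave it alone
- vial_b: white-capped vial in the block's hole (+54,+18); origin in the middle of its underside; leave it alone
- vial_c: white-capped vial in the block's hole (+18,-18); origin in the middle of its underside; leave it alone
- stand: the applicator's parking stand, fixed: white ring 87 mm across, 38 mm high (three pads inside at 34 mm) on a grey foot 104 mm across; origin in the middle of its underside. The carrier disc rests loosely on the pads, the plate hanging free inside, 24 mm above the bench; it lifts straight up and out
- applicator: contact-plate applicator, a sprung hand stamp 129 mm tall, 170 g, upright in the stand. Origin: middle of the plate's face (underside), spring relaxed; z up. Round, from below: plate 55 mm across (amber face), white carrier disc 76 mm (z 10 to 18 mm), plunger 19 mm, metal collar 30 mm (z 44 to 58), grey ribbed grip 26 mm (z 58 to 118), metal knob 30 mm (to z 129). Grip it from any side
- applicator_grip (a point): point on the applicator's axis to grip it, 92 mm above its origin, 37 mm below the top of the knob
- plate_face (a point): middle of the plate's amber face, which must lie on the bench; it moves with the plunger
- plunger (a joint): how far the plunger is pushed up into the grip, m: 0 relaxed, stop at 0.018. Spring: 1.8 N at the start plus 0.3 N per mm. Between carrier and collar it shows white, then a green band (the collar's lower edge is in it from 0.007 to 0.013, 3.9 to 5.7 N), then red; so once the plate lies on the bench, push the grip 10 mm further down
- timer: white bench timer, 60 x 62 x 20 mm, left alone; origin in the middle of its underside
- eraser: blue and white eraser, 45 x 23 x 13 mm, left alone; origin in the middle of its underside

How it is judged (in metres and radians):
On the way, in this order (a step that is already met when the one before it is completed fails the run):
1. the black-capped vial stands fully home in a hole of the block, released (x of black_vial in the frame of rack between -0.068 and 0.068 m and y of black_vial in the frame of rack between -0.032 and 0.032 m and z of black_vial in the frame of rack between 0.003 and 0.012 m and angle between black_vial's own z axis and vertical below 0.12 rad and contact force between the fingers and black_vial below 0.05 N), for 0.2 s.
2. the applicator is held in the gripper, clear of its stand (height (world z) of plate_face above 0.045 m and contact force between the fingers and applicator above 1 N), for 0.2 s.
At the end, for the whole second after the job is handed in: vial upright and fully home (to 4 mm) in a hole of the block, released; applicator still gripped, at rest, upright (to 3.4 degrees), its plate on the bench within 10 mm of the middle of the tape corners, plunger pushed in 7 to 13 mm (collar in the green band) (all of step 1 and horizontal distance between plate_face and mark below 0.01 m and height (world z) of plate_face between -0.002 and 0.0025 m and angle between applicator's own z axis and vertical below 0.06 rad and value of joint plunger between 0.007 and 0.013 m and contact force between the fingers and applicator above 1 N and linear speed of applicator below 0.01 m/s); the arm keeps its last pose, push and grip.
It fails at once if the black-capped vial is tipped over (angle between black_vial's own z axis and vertical above 0.6 rad).
It fails at once if the plate comes down on the bench away from the marked place (more than 20 mm off its middle) (height (world z) of plate_face below 0.005 m and horizontal distance between plate_face and mark above 0.02 m).
It fails at once if the plunger is pressed well into the red (beyond 15 mm) (value of joint plunger above 0.015 m).
It fails at once if another thing on the bench is disturbed (moved 25 mm) (distance of any of vial_a, vial_b, vial_c, timer, eraser from where it was at the start of the episode above 0.025 m).
It also fails if it takes over 61 s, if anything falls off the work surface, if the arm or the gripper's body presses on something with over 40 N, if the wrist force passes 120 N, or if a joint passes its speed limit or range.

## Working session

There is one attempt and no reset: what is moved stays moved. The work goes in short steps, Python scripts to look and compute and a tool call to move; the robot and the scene stay as the last step left them, time stands still between calls to the robot, and variables do not carry over. Pictures are saved under pics/ and viewed, about 8 in all and at most 12, crops included, and the job is handed in when it is done.

Besides the shell and the picture viewer there is one more tool, called after "Emit:" in YAML: its name, and indented under it one key for each argument. carry_out: Moves the arm, as the interface text tells. Its arguments: {"type":"object","properties":{"series":{"type":"array"},"grip_force":{"type":"number"}},"required":["series"]}

```bash
mkdir -p pics; cat > h.py <<'E'
import numpy as np, cv2
from station import manip
from scipy.spatial.transform import Rotation as R
def ray(cam,px,z):
    c=manip.camera_params(cam);T=np.array(c["T"])
    d=T[:3,:3]@np.array([(px[0]-c["cx"])/c["fx"],(px[1]-c["cy"])/c["fy"],1])
    o=T[:3,3];return (o+d*(z-o[2])/d[2]).round(1)
def proj(cam,p):
    c=manip.camera_params(cam);T=np.linalg.inv(np.array(c["T"]))
    q=T[:3,:3]@np.array(p)+T[:3,3];return (q[0]/q[2]*c["fx"]+c["cx"]).round(1),(q[1]/q[2]*c["fy"]+c["cy"]).round(1)
def tool(target):  # world target TCP -> dp in tool axes
    s=manip.state();return R.from_quat(s["eef_rot"]).inv().apply(np.array(target)-s["position"]).round(1)
E
python3 - <<'E'
from h import *
s=manip.state();print({k:np.round(v,3) for k,v in s.items()})
for cam in("top","side"):
    cv2.imwrite(f"pics/{cam}0.png",manip.grab_frame(cam))
    c=manip.camera_params(cam);print(cam,c["fx"],np.round(c["T"],3).tolist())
    for t,z in(("mark",0),("black_vial",0),("rack",0),("stand",0),("applicator_grip",116),("applicator",24),("timer",0),("eraser",0)):
        for r in manip.place_of(t,cam)[:2]:print(cam,t,np.round(r["point"],1),round(r["conf"],2),ray(cam,r["point"],z))
E
```

```text
{'clock': np.float64(0.0), 'joint_positions': array([ 1.154,  0.246,  1.559, -0.   ,  1.339, -0.174]), 'dq': array([-0.001, -0.   ,  0.   , -0.001,  0.   ,  0.   ]), 'joint_efforts': array([-2.0000e-03, -4.2952e+01, -3.2612e+01, -0.0000e+00,  5.0000e-03,
        0.0000e+00]), 'position': array([156.057, 630.361, 215.55 ]), 'eef_rot': array([ 0.121,  0.993, -0.001, -0.   ]), 'force': array([-0.918, -0.109, -0.212]), 'moment': array([-0.054, -0.006,  0.008]), 'finger_gap': np.float64(85.534)}
top 558.3029944527404 [[0.025, -0.996, 0.083, 359.981], [-1.0, -0.026, -0.009, 2.014], [0.012, -0.083, -0.996, 1738.575], [0.0, 0.0, 0.0, 1.0]]
top mark [196.9 237.5] 0.64 [485.2 363.5   0. ]
top black_vial [194.1 233.1] 0.36 [498.7 372.8   0. ]
top rack [436.4 242.7] 0.57 [ 488.3 -384.5    0. ]
top stand [269.1 241.6] 0.79 [478.2 138.4   0. ]
top applicator_grip [263.2 237.1] 0.84 [483.  146.9 116. ]
top applicator [267.6 241.8] 0.73 [475.8 141.1  24. ]
top timer [311.8 198.2] 0.84 [618.3   8.9   0. ]
top eraser [407.  277.1] 0.57 [ 378.7 -293.6    0. ]
side 488.19540829310995 [[0.979, -0.091, 0.182, 297.532], [-0.203, -0.377, 0.904, -984.465], [-0.013, -0.922, -0.387, 503.422], [0.0, 0.0, 0.0, 1.0]]
side mark [292.7 222. ] 0.51 [478.8 332.3   0. ]
side rack [366.4 380.8] 0.86 [ 486.2 -390.2    0. ]
side stand [304.8 251.9] 0.72 [476.7 116.4   0. ]
side stand [306.5 204.8] 0.25 [544.9 475.   -0. ]
side applicator_grip [306.7 203.9] 0.91 [489.6 145.4 116. ]
side applicator [303.7 235.8] 0.62 [482.7 163.7  24. ]
side timer [306.9 248.9] 0.29 [485.  133.4   0. ]
side eraser [286.8 358.3] 0.84 [ 372.1 -305.4    0. ]
```

View pics/top0.png

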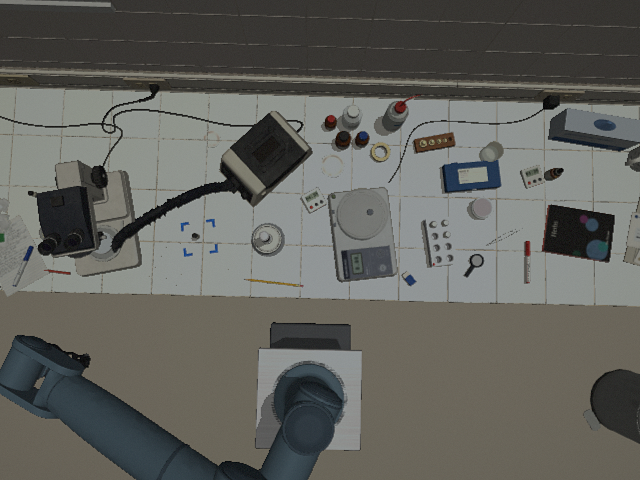

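View pics/side0.png

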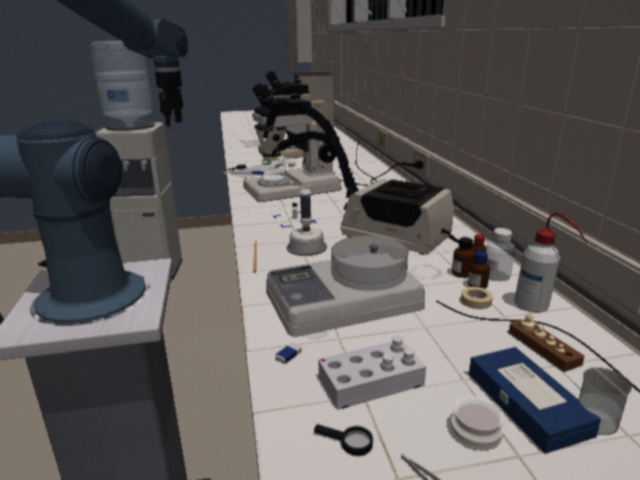

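```bash
python3 - <<'E'
from h import *
t=cv2.imread("pics/top0.png");s=cv2.imread("pics/side0.png")
a=cv2.resize(t[190:270,100:300],None,fx=4,fy=4,interpolation=cv2.INTER_CUBIC)
b=cv2.resize(s[90:265,230:365],(450,583),interpolation=cv2.INTER_CUBIC)[:,:400]
c=cv2.resize(t[210:275,385:475],(400,289),interpolation=cv2.INTER_CUBIC)
out=np.zeros((583+0,800,3),np.uint8);out[:320,:]=0
cv2.imwrite("pics/c1.png",np.vstack([a,np.hstack([c[:270],cv2.resize(s[335:405,310:435],(400,224))[:270] if 0 else cv2.copyMakeBorder(cv2.resize(s[335:405,310:435],(400,224)),0,46,0,0,0)])]))
cv2.imwrite("pics/c2.png",b)
# blue tape
hsv=cv2.cvtColor(t,cv2.COLOR_BGR2HSV);m=cv2.inRange(hsv,(100,110,80),(125,255,255));m[:210]=0;m[262:]=0;m[:,:170]=0;m[:,225:]=0
n,l,st,ce=cv2.connectedComponentsWithStats(m)
for i in range(1,n):print(st[i],ce[i].round(1),ray("top",ce[i],0))
ys,xs=np.nonzero(m);r=cv2.minAreaRect(np.c_[xs,ys].astype(np.float32));print(r,ray("top",r[0],0))
E
```

```text
[206 219   9   8  33] [211.  221.5] [536.4 321.6   0. ]
[181 222   8   9  33] [183.5 225. ] [523.3 407.    0. ]
[210 244   8   9  30] [214.5 249.2] [450.  307.4   0. ]
[183 248   9   9  31] [186.2 252.8] [436.7 394.6   0. ]
((198.65386962890625, 237.23080444335938), (33.61341094970703, 33.98551940917969), 82.87498474121094) [486.2 358.    0. ]
```

View pics/c1.png

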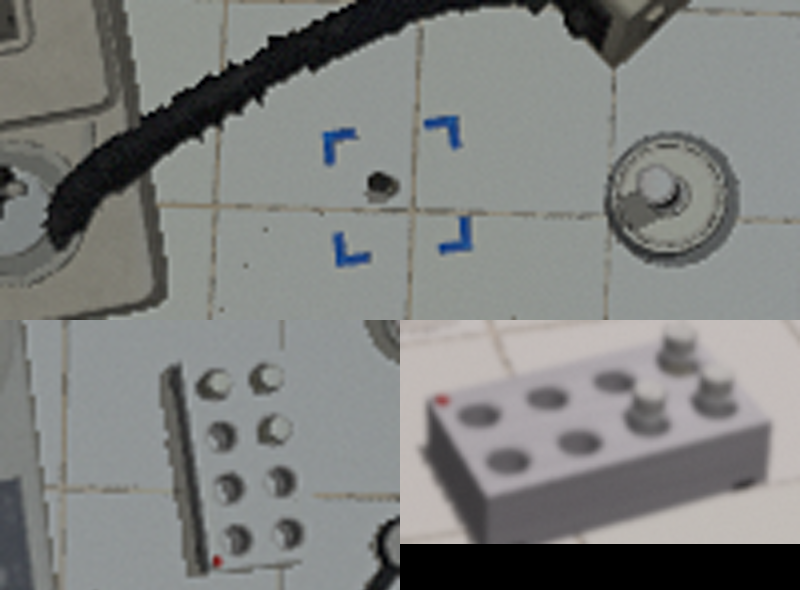

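View pics/c2.png

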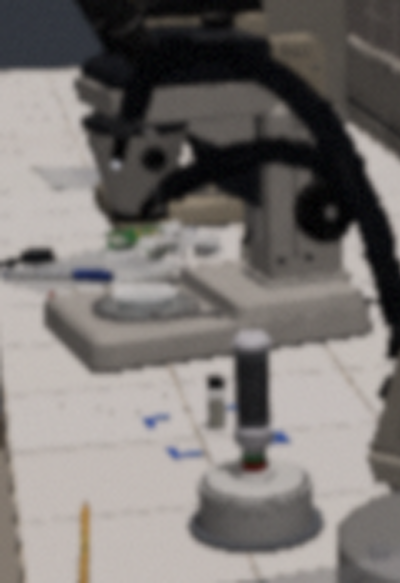

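```bash
python3 - <<'E'
from h import *
from scipy.optimize import least_squares
H=[(-54,18),(-54,-18),(-18,18),(-18,-18),(18,18)]
top=[(385+(u-0)/4.444,210+(v-320)/4.444) for u,v in((235,540),(288,533),(228,488),(280,481),(221,437))]
side=[(310+(u-400)/3.2,335+(v-320)/3.2) for u,v in((479,415),(508,461),(547,398),(580,442),(613,382))]
for n,P in(("top",top),("side",side)):
    W=np.array([ray(n,p,36)[:2] for p in P])
    f=lambda q:(np.array(H)@np.array([[np.cos(q[2]),np.sin(q[2])],[-np.sin(q[2]),np.cos(q[2])]])+q[:2]-W).ravel()
    r=least_squares(f,[488,-385,0]);print(n,r.x.round(3),r.fun.round(1).tolist())
    c,s_=np.cos(r.x[2]),np.sin(r.x[2]);print("hole -54,18:",r.x[:2]+[c*-54-s_*18,s_*-54+c*18])
print("vial top",ray("top",(100+379/4,190+184/4),47),"side",ray("side",(230+216/3.333,90+380/3.333),47))
print("grip knob top",ray("top",(100+658/4,190+186/4),153),"side",ray("side",(230+252/3.333,90+335/3.333),150))
print("stand disc top",ray("top",(100+668/4,190+198/4),40))
for p in((0,0,0),):pass
s=manip.state();print(R.from_quat(s["eef_rot"]).as_matrix().round(3).tolist())
print(tool((480,364,216)))
E
```

```text
top [ 4.90514e+02 -3.91492e+02  1.54000e-01] [0.1, -0.6, -0.2, 0.3, -0.0, -0.2, -0.3, 0.2, 0.4, 0.3]
hole -54,18: [ 434.39218563 -381.9874997 ]
side [ 4.92013e+02 -3.95466e+02  1.57000e-01] [-0.2, -0.1, 0.1, 0.0, 0.0, -0.1, -0.4, -0.2, 0.5, 0.3]
hole -54,18: [ 435.8664949 -386.1081582]
vial top [486.2 360.4  47. ] side [490. 354.  47.]
grip knob top [482.  139.9 153. ] side [488.1 147.3 150. ]
stand disc top [481.7 141.8  40. ]
[[-0.971, 0.24, -0.0], [0.24, 0.971, 0.0], [0.0, 0.0, -1.0]]
[-378.4 -181.3    0.7]
```

Emit:
carry_out:
  series:
    - {"dp": [-386,-184,55],"spin": 0,"claw": 50}
    - {"dp": [-386,-184,55],"spin": 0,"claw": 50}
    - {"dp": [-386,-184,55],"spin": 0,"claw": 50}
    - {"dp": [-386,-184,55],"spin": 0,"claw": 50}
    - {"dp": [-386,-184,55],"spin": 0,"claw": 50}

```text
clock: 1.52
position: [397.2, 432.9, 176.9]
eef_rot: [0.121, 0.993, 0.0, 0.0]
force: [0.0, 1.4, -0.3]
finger_gap: 49.8
```

Emit:
carry_out:
  series:
    - {"dp": [-100,-47,14],"spin": 0,"claw": 50}
    - {"dp": [-100,-47,14],"spin": 0,"claw": 50}

```text
clock: 1.78
position: [484.7, 361.5, 162.8]
eef_rot: [0.122, 0.993, 0.0, 0.0]
force: [0.0, 1.2, 0.3]
finger_gap: 49.9
```

Emit:
carry_out:
  series:
    - {"dp": [-2.5,-2,70],"spin": 0,"claw": 50}
    - {"dp": [-2.5,-2,70],"spin": 0,"claw": 50}
    - {"dp": [-2.5,-2,70],"spin": 0,"claw": 50}

```text
clock: 2.15
position: [486.3, 359.4, 93.2]
eef_rot: [0.121, 0.993, 0.0, 0.0]
force: [-0.2, 0.2, 0.8]
finger_gap: 49.9
```

```bash
python3 - <<'E'
from h import *
print(manip.state()["position"])
s=manip.grab_frame("side");t=manip.grab_frame("top")
cv2.imwrite("pics/c3.png",np.hstack([cv2.resize(s[150:250,255:345],(450,500),interpolation=cv2.INTER_CUBIC),cv2.resize(t[190:290,165:235],(350,500),interpolation=cv2.INTER_CUBIC)]))
for p in((486.5,359.5,47),(486.5,359.5,0),(486.5,359.5,68)):print(proj("side",p))
E
```

```text
[486.33859082 359.42295028  93.24394003]
(np.float64(293.3), np.float64(203.5))
(np.float64(293.9), np.float64(218.6))
(np.float64(293.1), np.float64(196.6))
```

View pics/c3.png

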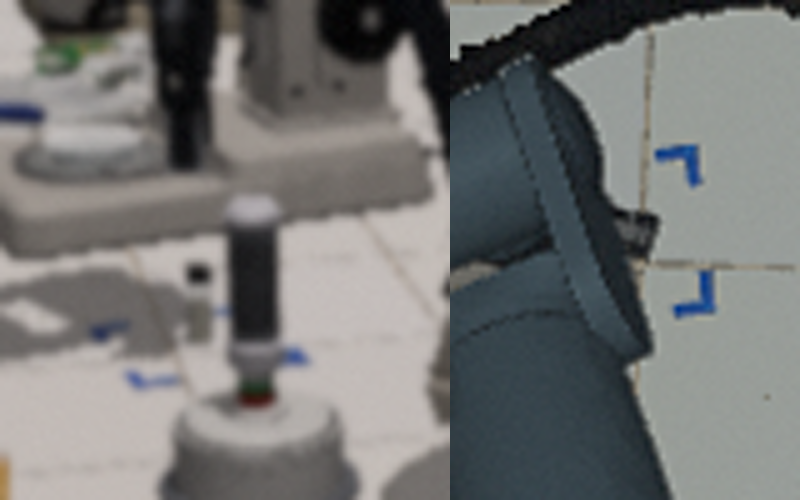

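Emit:
carry_out:
  series:
    - {"dp": [-2.5,-1,43],"spin": 0,"claw": 50}
    - {"dp": [-2.5,-1,43],"spin": 0,"claw": 50}
    - {"dp": [-2.5,-1,43],"spin": 0,"claw": 24}
    - {"dp": [-2.5,-1,43],"spin": 0,"claw": 12}
    - {"dp": [-2.5,-1,43],"spin": 0,"claw": 12}
  grip_force: 20

```text
clock: 2.88
position: [490.7, 359.4, 53.7]
eef_rot: [0.121, 0.993, 0.002, 0.003]
force: [0.5, 0.3, -0.4]
finger_gap: 11.6
```

Emit:
carry_out:
  series:
    - {"dp": [0,0,0],"spin": 0,"claw": 12}
    - {"dp": [0,0,0],"spin": 0,"claw": 12}

```text
clock: 3.12
position: [490.9, 359.4, 54.1]
eef_rot: [0.121, 0.993, 0.002, 0.003]
force: [-0.6, -0.8, -0.3]
finger_gap: 11.8
```

```bash
python3 - <<'E'
from h import *
s_=manip.state();print({k:np.round(v,3) for k,v in s_.items()})
s=manip.grab_frame("side");t=manip.grab_frame("top")
cv2.imwrite("pics/c4.png",np.hstack([cv2.resize(s[130:250,250:350],(500,600),interpolation=cv2.INTER_CUBIC),cv2.resize(t[180:300,165:225],(300,600),interpolation=cv2.INTER_CUBIC)]))
E
```

```text
{'clock': np.float64(3.125), 'joint_positions': array([ 0.446,  0.34 ,  1.765,  0.   ,  1.029, -0.883]), 'dq': array([-0.002,  0.004,  0.003, -0.001, -0.002, -0.001]), 'joint_efforts': array([ 2.2000e-02, -4.1903e+01, -2.7698e+01,  1.0000e-03, -1.8000e-02,
        0.0000e+00]), 'position': array([490.909, 359.416,  54.106]), 'eef_rot': array([0.121, 0.993, 0.002, 0.003]), 'force': array([-0.569, -0.756, -0.347]), 'moment': array([-0.01 ,  0.003, -0.02 ]), 'finger_gap': np.float64(11.807)}
```

View pics/c4.png

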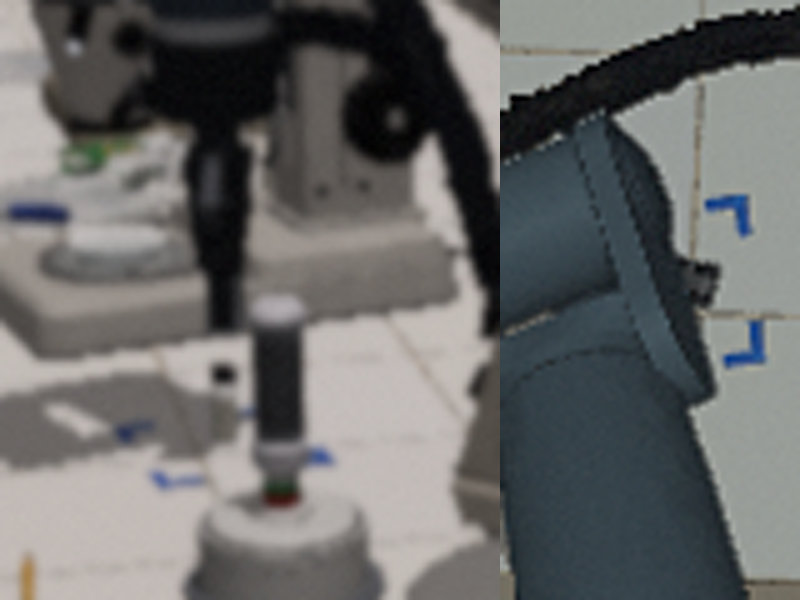

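Emit:
carry_out:
  series:
    - {"dp": [0,0,-30],"spin": 0,"claw": 50}
    - {"dp": [0,0,-30],"spin": 0,"claw": 50}
    - {"dp": [0,0,-30],"spin": 0,"claw": 50}

```text
clock: 3.6
position: [490.2, 359.0, 83.2]
eef_rot: [0.121, 0.993, 0.002, 0.003]
force: [0.4, 0.7, 0.2]
finger_gap: 49.8
```

```bash
python3 - <<'E'
from h import *
s_=manip.state();print({k:np.round(v,4).tolist() for k,v in s_.items()})
t=cv2.imread("pics/top0.png");s=cv2.imread("pics/side0.png")
print("start TCP/tip proj top",proj("top",(156,631,216)),"side",proj("side",(156,631,216)),proj("side",(156,631,191)))
print("now tip if z29, y359:",proj("side",(490.9,359.4,29)))
cv2.imwrite("pics/c5.png",np.hstack([cv2.resize(s[0:150,110:230],(480,600),interpolation=cv2.INTER_CUBIC),cv2.resize(t[320:440,0:60],(300,600),interpolation=cv2.INTER_CUBIC)]))
E
```

```text
{'clock': 3.6, 'joint_positions': [0.4456, 0.2962, 1.7582, 0.0003, 1.0808, -0.8828], 'dq': [-0.0012, 0.012, 0.0109, -0.001, 0.003, -0.0004], 'joint_efforts': [-0.011, -42.0687, -29.4993, 0.0007, -0.0438, 0.0], 'position': [490.1863, 359.0218, 83.1665], 'eef_rot': [0.1209, 0.9927, 0.0018, 0.0027], 'force': [0.3503, 0.6624, 0.1833], 'moment': [0.0438, 0.0079, 0.0299], 'finger_gap': 49.7622}
start TCP/tip proj top (np.float64(74.9), np.float64(351.3)) side (np.float64(175.2), np.float64(134.2)) (np.float64(176.2), np.float64(142.0))
now tip if z29, y359: (np.float64(295.1), np.float64(209.2))
```

View pics/c5.png

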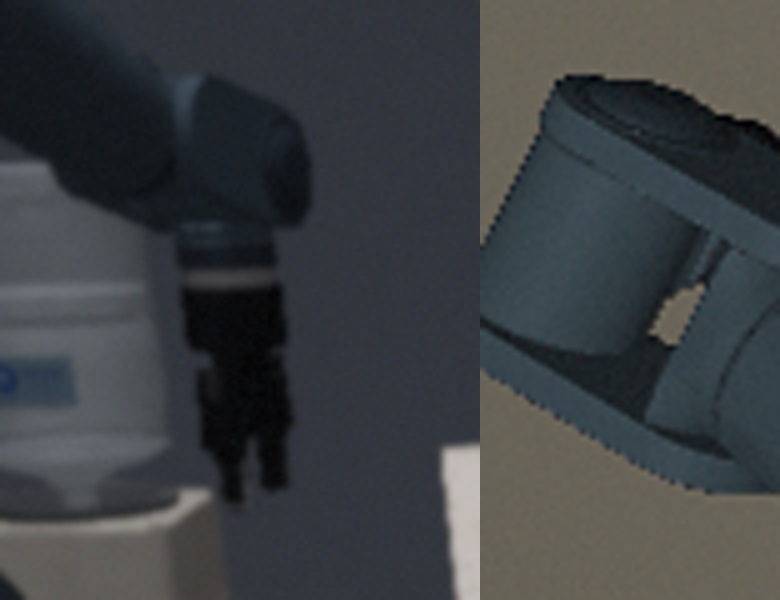

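Emit:
carry_out:
  series:
    - {"dp": [0.5,-1,20],"spin": 0,"claw": 60}
    - {"dp": [0.5,-1,38],"spin": 0,"claw": 60}
    - {"dp": [0.5,-1,38],"spin": 0,"claw": 60}

```text
clock: 3.98
position: [487.3, 357.1, 41.5]
eef_rot: [0.121, 0.993, 0.0, -0.0]
force: [-0.6, 0.2, 0.4]
finger_gap: 60.0
```

```bash
python3 - <<'E'
from h import *
s_=manip.state();print({k:np.round(v,4).tolist() for k,v in s_.items()})
s=manip.grab_frame("side")
cv2.imwrite("pics/c6.png",cv2.resize(s[170:230,265:325],(600,600),interpolation=cv2.INTER_CUBIC))
E
```

```text
{'clock': 3.975, 'joint_positions': [0.4448, 0.3546, 1.7732, 0.0003, 1.0139, -0.8836], 'dq': [0.0002, -0.0293, -0.0325, 0.0025, 0.01, -0.0011], 'joint_efforts': [-0.0937, -41.607, -27.1458, -0.0029, -0.0824, -0.0001], 'position': [487.3257, 357.1317, 41.4923], 'eef_rot': [0.121, 0.9927, 0.0001, -0.0001], 'force': [-0.6368, 0.178, 0.3764], 'moment': [-0.0097, -0.0299, -0.0302], 'finger_gap': 60.0264}
```

View pics/c6.png

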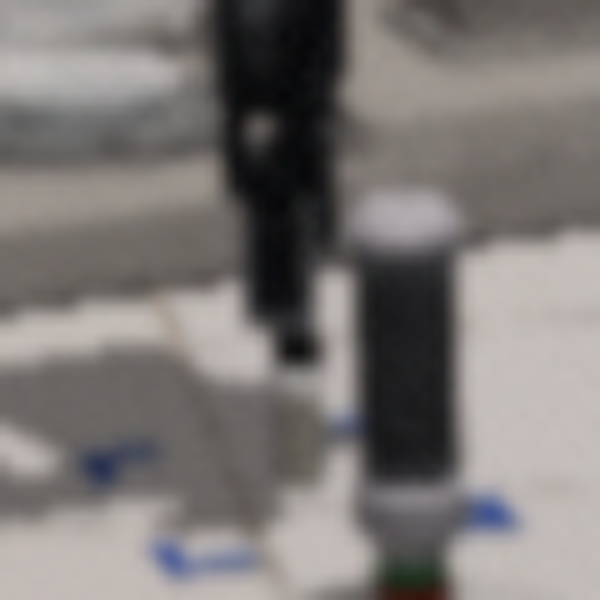

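Emit:
carry_out:
  series:
    - {"dp": [-2.5,1.5,10],"spin": 0,"claw": 60}
    - {"dp": [-2.5,1.5,17],"spin": 0,"claw": 60}
    - {"dp": [-2.5,1.5,17],"spin": 0,"claw": 60}

```text
clock: 4.4
position: [490.8, 358.3, 25.3]
eef_rot: [0.121, 0.993, 0.0, 0.0]
force: [-1.3, 0.4, 1.0]
finger_gap: 60.0
```

Emit:
carry_out:
  series:
    - {"dp": [0,0,0],"spin": 0,"claw": 35}
    - {"dp": [0,0,0],"spin": 0,"claw": 12}
    - {"dp": [0,0,0],"spin": 0,"claw": 12}
    - {"dp": [0,0,0],"spin": 0,"claw": 12}

```text
clock: 4.9
position: [491.1, 358.4, 25.6]
eef_rot: [0.121, 0.993, 0.001, 0.001]
force: [-1.4, 0.6, 1.6]
finger_gap: 14.3
```

Emit:
carry_out:
  series:
    - {"dp": [0,0,0],"spin": 0,"claw": 10}
    - {"dp": [0,0,0],"spin": 0,"claw": 10}

```text
clock: 5.15
position: [491.1, 358.5, 25.7]
eef_rot: [0.121, 0.993, 0.001, 0.001]
force: [0.5, 0.3, 0.4]
finger_gap: 14.7
```

```bash
python3 - <<'E'
from h import *
s_=manip.state();print({k:np.round(v,4).tolist() for k,v in s_.items()})
s=manip.grab_frame("side")
cv2.imwrite("pics/c7.png",cv2.resize(s[170:230,265:325],(600,600),interpolation=cv2.INTER_CUBIC))
E
```

```text
{'clock': 5.15, 'joint_positions': [0.4441, 0.3861, 1.7666, 0.0004, 0.9868, -0.8843], 'dq': [0.0005, 0.0005, -0.0008, 0.0016, 0.0035, -0.0005], 'joint_efforts': [-0.0054, -42.2387, -26.346, 0.0036, -0.0164, 0.0], 'position': [491.0806, 358.4519, 25.677], 'eef_rot': [0.121, 0.9927, 0.0007, 0.0008], 'force': [0.5074, 0.3447, 0.4202], 'moment': [0.003, -0.0313, 0.027], 'finger_gap': 14.7175}
```

View pics/c7.png

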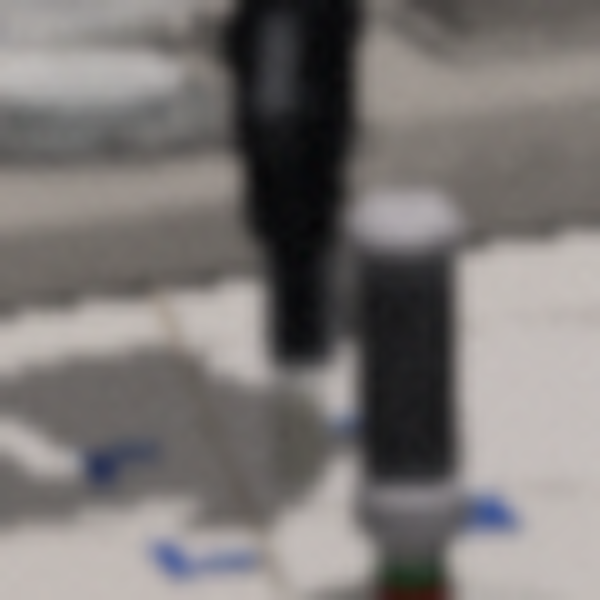

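Emit:
carry_out:
  series:
    - {"dp": [0,0,-20],"spin": 0,"claw": 8}
    - {"dp": [0,0,-80],"spin": 0,"claw": 8}
    - {"dp": [0,0,-140],"spin": 0,"claw": 8}
    - {"dp": [0,0,-200],"spin": 0,"claw": 8}
    - {"dp": [0,0,-200],"spin": 0,"claw": 8}
  grip_force: 25

```text
clock: 5.82
position: [494.0, 359.9, 234.5]
eef_rot: [0.121, 0.993, 0.005, 0.007]
force: [0.2, 0.9, -1.2]
finger_gap: 14.0
```

```bash
python3 - <<'E'
from h import *
s_=manip.state();print(s_["position"],s_["finger_gap"],s_["force"])
print(tool((438,-382.7,226)), tool((465,0,226)))
for c in("side","top"):
    manip.grab_frame(c)
    for r in manip.look_for("black_vial",c)[:2]:print(c,r)
    for r in manip.place_of("black_vial",c)[:2]:print(c,r)
p=s_["position"];print(proj("side",(p[0],p[1],200)),proj("side",(p[0],p[1],247)))
E
```

```text
[493.95113901 359.91037182 234.48527891] 14.042831346565837 [ 0.22413569  0.89181903 -1.20416308]
[-123.8 -734.4    2.2] [ -58.2 -356.4    5.4]
side {'point': [293.2, 137.9], 'conf': 0.4}
side {'point': [291.6, 148.6], 'conf': 0.56}
(np.float64(294.0), np.float64(151.4)) (np.float64(293.4), np.float64(134.6))
```

Emit:
carry_out:
  series:
    - {"dp": [-58,-356,5],"spin": 0,"claw": 8}
    - {"dp": [-58,-356,5],"spin": 0,"claw": 8}
    - {"dp": [-58,-356,5],"spin": 0,"claw": 8}
    - {"dp": [-58,-356,5],"spin": 0,"claw": 8}
    - {"dp": [-58,-356,5],"spin": 0,"claw": 8}

```text
clock: 6.75
position: [463.6, 45.2, 218.7]
eef_rot: [0.121, 0.993, -0.0, -0.002]
force: [0.8, -0.1, -0.7]
finger_gap: 14.2
```

```bash
python3 - <<'E'
from h import *
s_=manip.state();print(s_["position"],s_["finger_gap"],s_["eef_rot"].round(4) if hasattr(s_["eef_rot"],'round') else s_["eef_rot"],s_["joint_positions"])
print(tool((438,-382.7,235)))
E
```

```text
[463.55494511  45.17652434 218.70333848] 14.169754444291232 [ 1.208e-01  9.927e-01 -3.000e-04 -1.500e-03] [-1.46663380e-01 -2.03494073e-01  2.00987523e+00 -6.32416136e-04
  1.33826964e+00 -1.47513370e+00]
[ -77.8 -421.5  -16.1]
```

Emit:
carry_out:
  series:
    - {"dp": [-78,-421,-16],"spin": 0,"claw": 8}
    - {"dp": [-78,-421,-16],"spin": 0,"claw": 8}
    - {"dp": [-78,-421,-16],"spin": 0,"claw": 8}
    - {"dp": [-78,-421,-16],"spin": 0,"claw": 8}
    - {"dp": [-78,-421,-16],"spin": 0,"claw": 8}

```text
clock: 7.38
position: [444.6, -266.5, 229.7]
eef_rot: [0.121, 0.993, 0.0, -0.002]
force: [0.9, 0.6, 0.5]
finger_gap: 13.7
```

```bash
python3 - <<'E'
from h import *
s_=manip.state();print(s_["position"],s_["finger_gap"],s_["eef_rot"])
print(tool((438,-382.7,200)))
E
```

```text
[ 444.60057304 -266.54171759  229.6620938 ] 13.673274736400499 [ 1.21033952e-01  9.92645651e-01  4.09170334e-04 -2.28616051e-03]
[ -21.6 -114.3   29.5]
```

Emit:
carry_out:
  series:
    - {"dp": [-21,-114,10],"spin": 0,"claw": 8}
    - {"dp": [-21,-114,10],"spin": 0,"claw": 8}
    - {"dp": [-21,-114,40],"spin": 0,"claw": 8}
    - {"dp": [-21,-114,95],"spin": 0,"claw": 8}
    - {"dp": [-21,-114,150],"spin": 0,"claw": 8}

```text
clock: 8.0
position: [436.4, -381.7, 77.0]
eef_rot: [0.121, 0.993, 0.001, -0.003]
force: [0.1, -0.7, 1.0]
finger_gap: 14.4
```

Emit:
carry_out:
  series:
    - {"dp": [0,0,0],"spin": 0,"claw": 8}
    - {"dp": [0,0,0],"spin": 0,"claw": 8}
    - {"dp": [0,0,0],"spin": 0,"claw": 8}

```text
clock: 8.38
position: [437.7, -383.4, 80.0]
eef_rot: [0.121, 0.993, -0.001, -0.001]
force: [0.6, -1.0, 0.2]
finger_gap: 14.2
```

```bash
python3 - <<'E'
from h import *
s_=manip.state();p=s_["position"];print(p,s_["finger_gap"],s_["eef_rot"],s_["force"])
s=manip.grab_frame("side");t=manip.grab_frame("top")
for c in("side","top"):
    for r in manip.place_of("black_vial",c)[:2]:print(c,r)
print(proj("side",(p[0],p[1],p[2]-25.7)),proj("top",(p[0],p[1],p[2]-25.7)))
cv2.imwrite("pics/c8.png",np.hstack([cv2.resize(s[325:400,310:370],(480,600),interpolation=cv2.INTER_CUBIC),cv2.resize(t[220:280,410:440],(300,600),interpolation=cv2.INTER_CUBIC)]))
E
```

```text
[ 437.73179096 -383.362961     80.0211814 ] 14.230004823681298 [ 1.21177231e-01  9.92630012e-01 -9.40687160e-04 -9.24031062e-04] [ 0.58290836 -0.95160425  0.16534194]
side {'point': [334.4, 351.6], 'conf': 0.7}
(np.float64(335.3), np.float64(353.6)) (np.float64(439.9), np.float64(258.2))
```

View pics/c8.png

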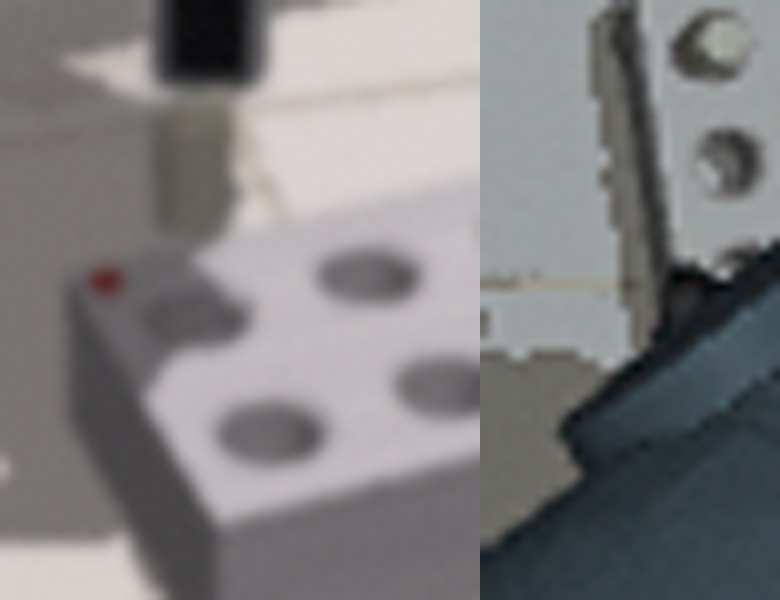

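```bash
python3 - <<'E'
from h import *
print("vial",ray("side",(334.25,352.3),54.3),"net",ray("side",(334.4,351.6),54.3),"hole",ray("side",(334.5,364.6),36))
E
```

```text
vial [ 437.  -379.8   54.3] net [ 437.6 -378.1   54.3] hole [ 435.9 -385.7   36. ]
```

Emit:
carry_out:
  series:
    - {"dp": [0,-4,8],"spin": 0,"claw": 8}
    - {"dp": [0,-4,13],"spin": 0,"claw": 8}
    - {"dp": [0,-4,13],"spin": 0,"claw": 8}

```text
clock: 8.95
position: [435.5, -385.9, 64.7]
eef_rot: [0.121, 0.993, 0.001, -0.002]
force: [-0.7, 0.4, 0.2]
finger_gap: 14.4
```

```bash
python3 - <<'E'
from h import *
s_=manip.state();p=s_["position"];print(p,s_["finger_gap"],s_["force"])
s=manip.grab_frame("side")
for r in manip.place_of("black_vial","side")[:2]:print(r, ray("side",r["point"],p[2]-25.7))
cv2.imwrite("pics/c9.png",cv2.resize(s[335:385,315:365],(600,600),interpolation=cv2.INTER_CUBIC))
E
```

```text
[ 435.54355351 -385.85089898   64.6633512 ] 14.38901916537104 [-0.65337654  0.43088949  0.19060054]
{'point': [333.5, 360.6], 'conf': 0.47} [ 435.8 -379.6   39. ]
```

View pics/c9.png

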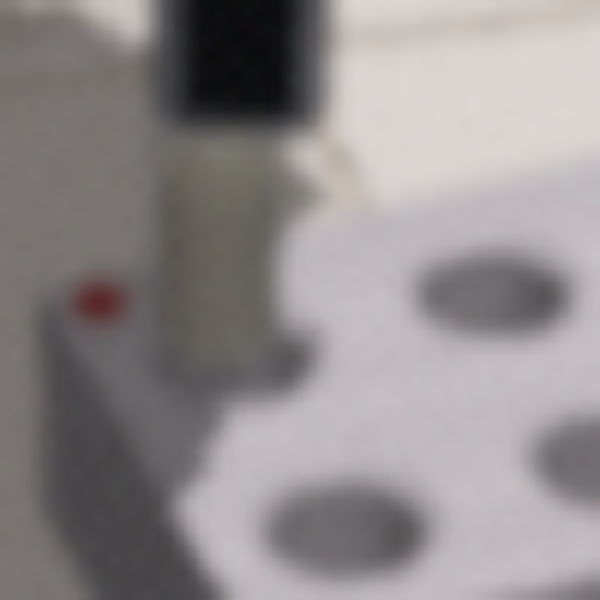

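Emit:
carry_out:
  series:
    - {"dp": [-2.6,-2.3,0],"spin": 0,"claw": 8}
    - {"dp": [-2.6,-2.3,0],"spin": 0,"claw": 8}
    - {"dp": [-2.6,-2.3,4],"spin": 0,"claw": 8}
    - {"dp": [-2.6,-2.3,8],"spin": 0,"claw": 8}
    - {"dp": [-2.6,-2.3,8],"spin": 0,"claw": 8}

```text
clock: 9.68
position: [440.1, -390.9, 61.2]
eef_rot: [0.121, 0.993, -0.002, 0.0]
force: [-0.1, 3.6, 16.1]
finger_gap: 14.3
```

Emit:
carry_out:
  series:
    - {"dp": [3,1.5,-4],"spin": 0,"claw": 8}
    - {"dp": [3,1.5,-4],"spin": 0,"claw": 8}
    - {"dp": [3,1.5,-4],"spin": 0,"claw": 8}
    - {"dp": [3,1.5,-4],"spin": 0,"claw": 8}

```text
clock: 10.18
position: [437.2, -388.4, 64.5]
eef_rot: [0.121, 0.993, -0.001, -0.0]
force: [1.2, -0.6, -0.6]
finger_gap: 14.6
```

```bash
python3 - <<'E'
from h import *
s_=manip.state();print(s_["position"],s_["force"],tool((437.5,-388.7,62.5)),R.from_quat(s_["eef_rot"]).as_matrix()[:,2])
E
```

```text
[ 437.15974105 -388.40652535   64.50386175] [ 1.19104906 -0.55690021 -0.5708878 ] [-0.4 -0.2  2. ] [-3.46973912e-04 -2.17274496e-03 -9.99997579e-01]
```

Emit:
carry_out:
  series:
    - {"dp": [0,0,3],"spin": 0,"claw": 8}
    - {"dp": [0,0,6],"spin": 0,"claw": 8}
    - {"dp": [0,0,8],"spin": 0,"claw": 8}
    - {"dp": [0,0,8],"spin": 0,"claw": 8}

```text
clock: 10.68
position: [436.9, -387.8, 55.7]
eef_rot: [0.121, 0.993, -0.001, -0.001]
force: [0.2, 0.6, 0.3]
finger_gap: 14.2
```

Emit:
carry_out:
  series:
    - {"dp": [0,0,6],"spin": 0,"claw": 8}
    - {"dp": [0,0,12],"spin": 0,"claw": 8}
    - {"dp": [0,0,18],"spin": 0,"claw": 8}
    - {"dp": [0,0,21],"spin": 0,"claw": 8}
    - {"dp": [0,0,22],"spin": 0,"claw": 8}

```text
clock: 11.3
position: [437.0, -387.0, 33.6]
eef_rot: [0.121, 0.993, 0.001, -0.001]
force: [0.6, 7.5, 7.3]
finger_gap: 14.1
```

Emit:
carry_out:
  series:
    - {"dp": [0,0,0],"spin": 0,"claw": 32}
    - {"dp": [0,0,0],"spin": 0,"claw": 32}
    - {"dp": [0,0,0],"spin": 0,"claw": 32}

```text
clock: 11.68
position: [436.8, -387.4, 33.5]
eef_rot: [0.121, 0.993, 0.0, -0.001]
force: [0.0, 0.5, 0.3]
finger_gap: 32.0
```

Emit:
carry_out:
  series:
    - {"dp": [0,0,-15],"spin": 0,"claw": 32}
    - {"dp": [0,0,-40],"spin": 0,"claw": 32}
    - {"dp": [0,0,-100],"spin": 0,"claw": 45}
    - {"dp": [0,0,-160],"spin": 0,"claw": 60}
    - {"dp": [0,0,-210],"spin": 0,"claw": 60}

```text
clock: 12.3
position: [437.3, -388.0, 247.7]
eef_rot: [0.121, 0.993, -0.001, 0.0]
force: [0.7, -0.4, 0.3]
finger_gap: 60.0
```

```bash
python3 - <<'E'
from h import *
s_=manip.state();print(s_["position"],s_["eef_rot"])
img=manip.grab_frame("side");cv2.imwrite("pics/s9.png",img)
for r in manip.place_of("black_vial","side")[:2]:print(r)
for r in manip.look_for("black_vial","side")[:2]:print("lf",r)
print("expected origin",proj("side",(435.9,-386,8)),"mid-proud",proj("side",(435.9,-386,45)),proj("side",(435.9,-386,55)))
# black rows profile
x=334
print(img[335:370,x].mean(1).round().astype(int).tolist())
t=manip.grab_frame("top");cv2.imwrite("pics/t9.png",t)
for th,z in(("mark",0),("stand",0),("applicator_grip",116)):
    for c in("top","side"):
        for r in manip.place_of(th,c)[:1]:print(c,th,r["conf"],ray(c,r["point"],z))
E
```

```text
[ 437.33529645 -387.9572015   247.67760979] [ 1.21435757e-01  9.92598413e-01 -1.23747015e-03  4.64047471e-04]
{'point': [332.6, 378.3], 'conf': 0.46}
lf {'point': [333.4, 356.4], 'conf': 0.76}
expected origin (np.float64(334.6), np.float64(379.5)) mid-proud (np.float64(334.5), np.float64(359.9)) (np.float64(334.5), np.float64(354.4))
[202, 201, 200, 195, 188, 191, 198, 199, 200, 200, 199, 199, 200, 197, 185, 148, 89, 47, 30, 28, 26, 21, 15, 11, 10, 28, 62, 101, 117, 111, 103, 100, 112, 137, 163]
top mark 0.44 [483.3 364.9   0. ]
side mark 0.42 [500.6 389.9  -0. ]
top stand 0.8 [485.  128.9   0. ]
side stand 0.69 [480.2 130.7   0. ]
top applicator_grip 0.84 [485.5 139.1 116. ]
side applicator_grip 0.9 [488.  143.4 116. ]
```

```bash
python3 - <<'E'
from h import *
for n in("top0","t9","side0","s9"):
    im=cv2.imread(f"pics/{n}.png");hsv=cv2.cvtColor(im,cv2.COLOR_BGR2HSV);m=cv2.inRange(hsv,(100,110,60),(125,255,255))
    w=np.zeros_like(m)
    if n[0]=="t":w[210:262,170:225]=255
    else:w[205:235,260:330]=255
    k,l,st,ce=cv2.connectedComponentsWithStats(m&w)
    P=[ray("top" if n[0]=="t" else "side",ce[i],0)[:2] for i in range(1,k) if st[i][4]>2]
    print(n,[p.tolist() for p in P],[int(st[i][4]) for i in range(1,k)])
# knob: bright disc in top view near (264,236); vial black cap in top0
t=cv2.imread("pics/top0.png").astype(float).mean(2)
b=t[228:244,186:204];ys,xs=np.nonzero(b<60);print("vial dark",xs.mean()+186,ys.mean()+228,len(xs),xs.min()+186,xs.max()+186,ys.min()+228,ys.max()+228)
print(t[230:243,188:203].astype(int))
g=cv2.cvtColor(cv2.imread("pics/t9.png"),cv2.COLOR_BGR2GRAY);z=cv2.resize(g[215:265,243:293],None,fx=8,fy=8,interpolation=cv2.INTER_CUBIC)
c=cv2.HoughCircles(cv2.medianBlur(z,5),cv2.HOUGH_GRADIENT,1,20,param1=80,param2=25,minRadius=25,maxRadius=150)
for q in (c[0][:8] if c is not None else []):print("circ",(q[:2]/8+[243,215]).round(1),(q[2]/8).round(1))
for p in((482,140,0),(482,140,38),(482,140,153)):print(p,proj("top",p))
E
```

```text
top0 [[536.4, 321.6], [523.3, 407.0], [450.0, 307.4], [436.7, 394.6]] [33, 33, 30, 31]
t9 [[536.4, 321.5], [523.8, 406.8], [450.0, 307.4], [436.7, 394.6]] [31, 32, 30, 31]
side0 [] [2]
s9 [] [2]
vial dark 194.76 235.52 25 192 198 233 238
[[146 146 147 147 146 147 145 147 146 145 146 146 147 148 140]
 [148 146 146 147 148 148 149 148 148 148 147 145 147 148 141]
 [148 146 147 148 149 143 141 143 146 149 147 148 147 149 139]
 [147 147 148 150 134  73  27  61 110 138 145 148 148 148 140]
 [147 145 147 142  41  23  27  24  30  60 112 138 150 146 143]
 [146 147 150 140  18  31  32  28  30  34  67  97 149 149 143]
 [146 147 150 142  31  29  32  30  30  49  58  81 145 149 141]
 [146 146 146 137  75  46  48  32  48  84  56  88 143 146 142]
 [148 146 140 102  97  99  91  83  78  57  81 126 148 147 143]
 [148 147 147 143  94  95  97 100  93 108 136 151 148 147 137]
 [146 147 147 143 104 106 106 106 116 151 149 151 147 147 130]
 [142 141 143 146 149 150 149 144 144 145 143 141 143 141 130]
 [108 105 111 129 130 129 123  98  95  93  86  89  90  98 126]]
circ [267.1 238.9] 14.2
circ [267.7 241.9] 15.0
circ [265.3 241.1] 13.9
circ [266.4 236.1] 16.8
circ [270.8 240.3] 18.0
circ [264.6 238.1] 13.1
circ [268.9 237.2] 15.4
circ [263.3 235.4] 10.5
(482, 140, 0) (np.float64(268.6), np.float64(240.4))
(482, 140, 38) (np.float64(267.7), np.float64(239.5))
(482, 140, 153) (np.float64(264.5), np.float64(236.5))
```

Emit:
carry_out:
  series:
    - {"dp": [79,523,0],"spin": 0,"claw": 70}
    - {"dp": [79,523,0],"spin": 0,"claw": 70}
    - {"dp": [79,523,0],"spin": 0,"claw": 70}
    - {"dp": [79,523,0],"spin": 0,"claw": 70}
    - {"dp": [79,523,0],"spin": 0,"claw": 70}

```text
clock: 13.42
position: [465.6, -74.4, 242.8]
eef_rot: [0.122, 0.993, 0.001, -0.002]
force: [1.7, -0.4, -0.3]
finger_gap: 70.1
```

```bash
python3 - <<'E'
from h import *
s_=manip.state();print(s_["position"],s_["eef_rot"]);print(tool((486.5,138,220)))
E
```

```text
[465.62867536 -74.3542131  242.81841276] [ 0.12169865  0.992564    0.0013429  -0.00208205]
[ 30.9 211.1  23.4]
```

Emit:
carry_out:
  series:
    - {"dp": [31,211,23],"spin": 0,"claw": 70}
    - {"dp": [31,211,23],"spin": 0,"claw": 70}
    - {"dp": [31,211,23],"spin": 0,"claw": 70}
    - {"dp": [31,211,23],"spin": 0,"claw": 70}
    - {"dp": [31,211,23],"spin": 0,"claw": 70}

```text
clock: 14.05
position: [485.7, 139.5, 219.3]
eef_rot: [0.12, 0.993, 0.001, -0.003]
force: [0.1, -0.9, 0.1]
finger_gap: 69.9
```

Emit:
carry_out:
  series:
    - {"dp": [0,0,0],"spin": 0,"claw": 70}
    - {"dp": [0,0,0],"spin": 0,"claw": 70}

```text
clock: 14.3
position: [485.7, 138.6, 219.2]
eef_rot: [0.121, 0.993, 0.001, -0.003]
force: [0.7, -0.1, 0.2]
finger_gap: 70.2
```

```bash
python3 - <<'E'
from h import *
s_=manip.state();print(s_["position"],s_["eef_rot"]);print(tool((486.5,138,150)),tool((486.5,138,93)))
s=manip.grab_frame("side").mean(2).astype(int)
print(s[150:200:4,292:322]//10)
for r in manip.place_of("applicator_grip","side")[:1]:print(r)
E
```

```text
[485.70859462 138.56866274 219.1851656 ] [ 0.12068418  0.99268495  0.00101051 -0.00330178]
[-1.4 -0.4 69.2] [ -1.8  -0.5 126.2]
[[12 12 11 11 11 10  9  6  3  1  1  0  1  1  3  5  5  6  7  8  9  9  9  9
   9  8  5  2  1  1]
 [ 9  9  9  9  9  9  8  6  3  1  1  1  1  2  3  6  8  7  7  8  9  9  9  9
   9  7  4  1  0  0]
 [14 14 14 14 14 14 15 15 14 13 11  7  5  5  6  7  7  7  7  8  9  9  9  9
   8  8  6  4  2  1]
 [15 15 16 16 18 19 19 18 18 16 11  6  4  5  6  6  6  6  7  8  9  9  9  9
   9  8  8  8  9  8]
 [12 13 15 16 17 18 18 18 18 16 12  9  8  7  6  6  6  6  7  8  8  8  8  8
   8  8  8  8  8  7]
 [15 15 15 15 15 15 15 14 15 14 13 12 10  9  8  7  6  6  7  8  8  8  8  8
   9  9  9  9  9  9]
 [13 14 14 15 15 15 15 15 15 14 14 14 13 12 11 10 10 10 10 11 11 11 11 11
  11 11 12 11 11 11]
 [ 8  8  8  9 11 12 13 14 14 15 15 15 14 15 15 15 15 15 14 14 14 14 15 14
  14 15 15 15 15 15]
 [12 11 10  9  8  7  8  8  9 11 12 12 13 13 13 12 12 12 12 12 12 12 12 12
  12 12 12 12 12 11]
 [14 14 14 13 13 13 13 12 12 12 12 12 12 12 12 12 12 11 11 11 10 10 11 11
  11 10 10 10 10 10]
 [11 11 11 11 11 10 10 10 10 12 15 16 16 16 16 16 16 14 12 10 10 10 10 10
  10 10 10 10 10 10]
 [10 10 10 10 10 10 10  9  8  8 10 11 12 12 12 11 10  9  9 10 10 12 14 15
  15 15 15 15 16 17]
 [15 16 17 18 18 18 17 15 10  5  3  3  3  3  3  3  3  5 11 16 18 19 19 19
  19 19 19 19 18 19]]
{'point': [307.4, 203.2], 'conf': 0.85}
```

Emit:
carry_out:
  series:
    - {"dp": [-0.5,-0.5,50],"spin": 0,"claw": 70}
    - {"dp": [-0.8,-0.5,90],"spin": 0,"claw": 70}
    - {"dp": [-0.8,-0.5,90],"spin": 0,"claw": 70}
    - {"dp": [-0.8,-0.5,90],"spin": 0,"claw": 70}

```text
clock: 14.9
position: [487.2, 138.0, 131.2]
eef_rot: [0.121, 0.993, 0.001, -0.002]
force: [0.8, 0.4, -0.1]
finger_gap: 69.9
```

```bash
python3 - <<'E'
from h import *
s_=manip.state();print(s_["position"],s_["eef_rot"],s_["force"]);print(tool((485.5,138,94)))
E
```

```text
[487.2257738  137.96872696 131.19161808] [ 0.12096868  0.99265392  0.00129684 -0.00175705] [ 0.78380619  0.44683395 -0.09043086]
[ 1.5 -0.5 37.2]
```

Emit:
carry_out:
  series:
    - {"dp": [1,-0.5,20],"spin": 0,"claw": 70}
    - {"dp": [1,-0.5,36],"spin": 0,"claw": 70}
    - {"dp": [1,-0.5,36],"spin": 0,"claw": 70}
    - {"dp": [1,-0.5,36],"spin": 0,"claw": 70}

```text
clock: 15.4
position: [486.7, 137.9, 96.0]
eef_rot: [0.121, 0.993, 0.001, -0.001]
force: [0.8, 0.2, 1.0]
finger_gap: 70.2
```

Emit:
carry_out:
  series:
    - {"dp": [0,0,0],"spin": 0,"claw": 40}
    - {"dp": [0,0,0],"spin": 0,"claw": 15}
    - {"dp": [0,0,0],"spin": 0,"claw": 15}
    - {"dp": [0,0,0],"spin": 0,"claw": 15}
    - {"dp": [0,0,0],"spin": 0,"claw": 15}
  grip_force: 60

```text
clock: 16.02
position: [486.8, 137.9, 96.2]
eef_rot: [0.121, 0.993, 0.001, -0.001]
force: [-0.4, 0.4, 1.7]
finger_gap: 27.0
```

Emit:
carry_out:
  series:
    - {"dp": [0,0,-15],"spin": 0,"claw": 15}
    - {"dp": [0,0,-35],"spin": 0,"claw": 15}
    - {"dp": [0,0,-70],"spin": 0,"claw": 15}
    - {"dp": [0,0,-70],"spin": 0,"claw": 15}
    - {"dp": [0,0,-70],"spin": 0,"claw": 15}

```text
clock: 16.65
position: [486.2, 137.6, 165.4]
eef_rot: [0.121, 0.993, 0.001, -0.002]
force: [0.3, 0.3, -2.5]
finger_gap: 26.9
```

```bash
python3 - <<'E'
from h import *
s_=manip.state();print(s_["position"],s_["eef_rot"],s_["force"]);print(tool((489.6,354.5,166)))
E
```

```text
[486.19798721 137.6205819  165.41280333] [ 0.12097169  0.99265373  0.0013265  -0.00163031] [ 0.3228142   0.25920547 -2.52953265]
[4.880e+01 2.113e+02 1.000e-01]
```

Weight is carried (−2.5 N). Move over the mark.

Emit:
carry_out:
  series:
    - {"dp": [49,211,0],"spin": 0,"claw": 15}
    - {"dp": [49,211,0],"spin": 0,"claw": 15}
    - {"dp": [49,211,0],"spin": 0,"claw": 15}
    - {"dp": [49,211,0],"spin": 0,"claw": 15}
    - {"dp": [49,211,0],"spin": 0,"claw": 15}

```text
clock: 17.27
position: [487.8, 355.4, 163.8]
eef_rot: [0.119, 0.993, 0.0, -0.003]
force: [0.4, -1.0, -2.1]
finger_gap: 27.3
```

Emit:
carry_out:
  series:
    - {"dp": [0,0,30],"spin": 0,"claw": 15}
    - {"dp": [0,0,60],"spin": 0,"claw": 15}
    - {"dp": [0,0,60],"spin": 0,"claw": 15}

```text
clock: 17.65
position: [484.7, 353.2, 99.8]
eef_rot: [0.12, 0.993, -0.002, -0.007]
force: [0.3, -0.1, -1.1]
finger_gap: 26.9
```

```bash
python3 - <<'E'
from h import *
s_=manip.state();p=s_["position"];print(p,s_["eef_rot"],s_["force"]);h=p[2]-72.2
print("tilt",R.from_quat(s_["eef_rot"]).as_matrix()[:,2])
s=manip.grab_frame("side");cv2.imwrite("pics/s10.png",s)
for th,z in(("plate_face",h),("applicator",h),("applicator_grip",h+92),("mark",0)):
    for r in manip.place_of(th,"side")[:1]:print(th,r,ray("side",r["point"],z))
print("pred face",proj("side",(p[0],p[1],h)),"mark est cam",proj("side",(488.5,356,0)))
o=cv2.resize(s[155:235,255:335],(600,600),interpolation=cv2.INTER_CUBIC)
cv2.imwrite("pics/c10.png",o)
E
```

```text
[484.70749887 353.1852704   99.79841099] [ 0.11998494  0.99275026 -0.0020464  -0.00680814] [ 0.32149893 -0.09129066 -1.13055761]
tilt [-0.01400864 -0.00242939 -0.99989892]
plate_face {'point': [294.6, 210.4], 'conf': 0.81} [488.6 353.4  27.6]
applicator {'point': [289.1, 213.7], 'conf': 0.93} [468.8 329.1  27.6]
applicator_grip {'point': [292.7, 181.2], 'conf': 0.77} [484.5 341.2 119.6]
mark {'point': [293.1, 217.6], 'conf': 0.53} [485.5 368.5   0. ]
pred face (np.float64(293.3), np.float64(210.5)) mark est cam (np.float64(294.8), np.float64(218.9))
```

View pics/c10.png

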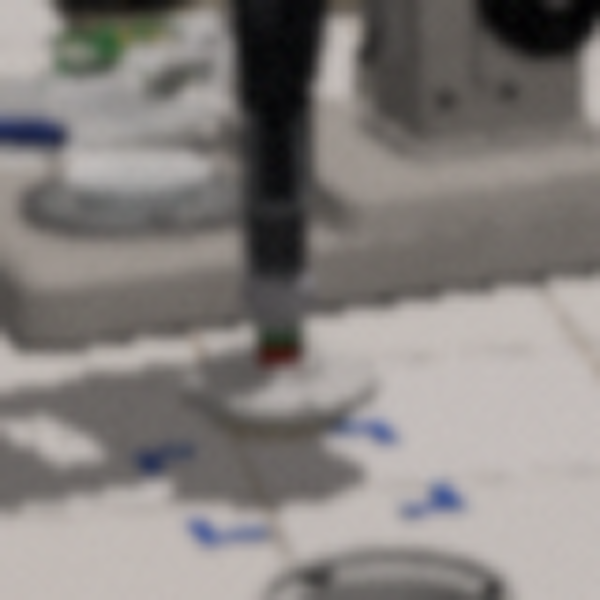

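```bash
python3 - <<'E'
from h import *
s_=manip.state();print(s_["position"],s_["eef_rot"]);print(tool((489,354.5,84)))
E
```

```text
[488.51880372 355.69714571 105.52437184] [ 0.1196431   0.99281441  0.00104976 -0.00199206]
[-0.8 -1.1 21.5]
```

Emit:
carry_out:
  series:
    - {"dp": [-0.8,-1,12],"spin": 0,"claw": 15}
    - {"dp": [-0.8,-1,21],"spin": 0,"claw": 15}
    - {"dp": [-0.8,-1,21],"spin": 0,"claw": 15}
    - {"dp": [-0.8,-1,21],"spin": 0,"claw": 15}
    - {"dp": [-0.8,-1,21],"spin": 0,"claw": 15}

```text
clock: 18.52
position: [489.2, 354.7, 84.8]
eef_rot: [0.12, 0.993, 0.001, -0.002]
force: [0.4, -0.4, -2.0]
finger_gap: 27.0
```

```bash
python3 - <<'E'
from h import *
s_=manip.state();p=s_["position"];print(p,s_["eef_rot"],s_["force"]);print(tool((489,354.5,p[2])),R.from_quat(s_["eef_rot"]).as_matrix()[:,2])
s=manip.grab_frame("side");h=p[2]-72.2
for r in manip.place_of("plate_face","side")[:1]:print(r,ray("side",r["point"],h),proj("side",(p[0],p[1],h)))
E
```

```text
[489.20395626 354.72836218  84.83050897] [ 0.11957794  0.99282258  0.00121118 -0.00172323] [ 0.43424389 -0.40307175 -2.03865758]
[ 0.1 -0.3 -0. ] [-0.00313206  0.00281708 -0.99999113]
{'point': [291.2, 213.6], 'conf': 0.79} [480.4 369.8  12.6] (np.float64(294.9), np.float64(215.0))
```

```bash
python3 - <<'E'
from h import *
s=manip.grab_frame("side");cv2.imwrite("pics/s11.png",s)
for th in("plate_face","applicator","applicator_grip"):
    for r in manip.place_of(th,"side")[:1]:print(th,r)
hsv=cv2.cvtColor(s,cv2.COLOR_BGR2HSV).astype(int);b=hsv[195:225,275:325]
col=((hsv[...,0]<12)|(hsv[...,0]>168)|((hsv[...,0]>40)&(hsv[...,0]<85)))&(hsv[...,1]>90)
ys,xs=np.nonzero(col[190:225,280:315]);print("plunger band cols",xs.mean()+280,sorted(set(ys+190)),len(xs))
g=s.mean(2).astype(int)
for r in range(200,219,1):print(r,(g[r,276:316]//10).tolist())
p=manip.state()["position"];h=p[2]-72.2
for z in(0,10,18,44,92):print(z,proj("side",(p[0],p[1],h+z)))
E
```

```text
plate_face {'point': [295.0, 214.8], 'conf': 0.84}
applicator {'point': [295.2, 216.5], 'conf': 0.72}
applicator_grip {'point': [292.6, 183.3], 'conf': 0.96}
plunger band cols 293.2857142857143 [np.int64(206), np.int64(207)] 7
200 [15, 15, 15, 15, 15, 15, 16, 17, 18, 18, 18, 18, 16, 13, 10, 8, 7, 8, 8, 8, 9, 11, 14, 17, 18, 18, 18, 19, 19, 18, 19, 18, 18, 19, 18, 18, 19, 18, 18, 18]
201 [18, 17, 17, 17, 17, 16, 16, 18, 18, 18, 18, 18, 18, 16, 12, 8, 7, 7, 8, 8, 9, 12, 15, 17, 18, 18, 18, 18, 18, 18, 18, 18, 18, 18, 18, 18, 18, 18, 18, 18]
202 [18, 17, 17, 17, 17, 16, 16, 17, 18, 18, 18, 18, 18, 17, 14, 9, 7, 7, 7, 7, 8, 12, 16, 18, 18, 18, 18, 18, 18, 18, 18, 18, 18, 17, 17, 17, 18, 18, 18, 18]
203 [16, 15, 14, 15, 16, 16, 15, 17, 18, 18, 18, 18, 18, 17, 15, 10, 6, 6, 6, 6, 7, 11, 16, 17, 18, 18, 18, 18, 18, 18, 18, 18, 18, 18, 18, 18, 18, 18, 18, 19]
204 [13, 12, 11, 12, 13, 13, 14, 15, 17, 17, 17, 17, 17, 17, 15, 9, 5, 4, 4, 4, 6, 11, 15, 17, 18, 18, 18, 18, 18, 19, 18, 18, 18, 18, 18, 18, 18, 18, 19, 19]
205 [11, 10, 10, 10, 11, 11, 12, 13, 15, 16, 16, 15, 15, 15, 12, 8, 4, 3, 3, 
[... 1574 characters left out ...]
 8, 10, 13, 16, 17, 18, 18, 18, 18, 18, 19, 19, 19, 19]
216 [7, 8, 8, 9, 9, 9, 10, 10, 9, 9, 8, 7, 7, 7, 7, 8, 8, 8, 8, 8, 8, 8, 8, 7, 8, 8, 8, 10, 12, 15, 17, 18, 18, 19, 18, 19, 19, 19, 19, 19]
217 [8, 9, 10, 10, 10, 10, 10, 10, 10, 9, 9, 8, 7, 7, 7, 8, 8, 8, 8, 8, 8, 8, 8, 8, 8, 9, 9, 10, 11, 13, 17, 18, 18, 18, 18, 19, 18, 18, 18, 18]
218 [11, 12, 12, 12, 11, 10, 10, 10, 10, 10, 10, 9, 8, 8, 9, 9, 9, 9, 8, 9, 9, 9, 9, 9, 9, 10, 10, 10, 11, 13, 16, 18, 18, 18, 18, 18, 18, 17, 17, 18]
0 (np.float64(294.9), np.float64(215.1))
10 (np.float64(294.7), np.float64(211.9))
18 (np.float64(294.7), np.float64(209.3))
44 (np.float64(294.3), np.float64(200.9))
92 (np.float64(293.8), np.float64(184.9))
```

Emit:
carry_out:
  series:
    - {"dp": [0,0,5],"spin": 0,"claw": 15}
    - {"dp": [0,0,9],"spin": 0,"claw": 15}
    - {"dp": [0,0,13],"spin": 0,"claw": 15}
    - {"dp": [0,0,16],"spin": 0,"claw": 15}
    - {"dp": [0,0,16],"spin": 0,"claw": 15}

```text
clock: 19.45
position: [489.2, 354.8, 68.9]
eef_rot: [0.12, 0.993, 0.001, -0.002]
force: [-0.5, 0.2, 2.6]
finger_gap: 26.8
```

Emit:
carry_out:
  series:
    - {"dp": [0,0,0],"spin": 0,"claw": 15}
    - {"dp": [0,0,0],"spin": 0,"claw": 15}
    - {"dp": [0,0,0],"spin": 0,"claw": 15}

```text
clock: 19.82
position: [489.3, 354.9, 69.1]
eef_rot: [0.12, 0.993, 0.001, -0.002]
force: [-0.3, 0.5, 1.6]
finger_gap: 27.0
```

```bash
python3 - <<'E'
from h import *
s_=manip.state();p=s_["position"];print(p,s_["eef_rot"],s_["force"],s_["moment"]);print(tool((489,354.5,62.2)))
E
```

```text
[489.34227905 354.89619215  69.07164773] [ 0.11961842  0.99281775  0.0013719  -0.00157205] [-0.31804264  0.49193331  1.64379866] [-0.03045447  0.0516076   0.03550128]
[ 0.2 -0.5  6.9]
```

Emit:
carry_out:
  series:
    - {"dp": [0,-0.4,2],"spin": 0,"claw": 15}
    - {"dp": [0,-0.4,4],"spin": 0,"claw": 15}
    - {"dp": [0,-0.4,6],"spin": 0,"claw": 15}
    - {"dp": [0,-0.4,6],"spin": 0,"claw": 15}
    - {"dp": [0,-0.4,6],"spin": 0,"claw": 15}

```text
clock: 20.45
position: [489.4, 354.7, 63.3]
eef_rot: [0.12, 0.993, 0.002, -0.001]
force: [-0.8, 1.0, 3.3]
finger_gap: 26.5
```

```bash
python3 - <<'E'
from h import *
F=[];P=[]
for i in range(20):
    im=manip.grab_frame("side");s_=manip.state();F.append(s_["force"]);P.append(s_["position"])
print(np.mean(F,0),np.std(F,0),np.mean(P,0),P[-1],R.from_quat(s_["eef_rot"]).as_matrix()[:,2],s_["finger_gap"],s_["clock"])
cv2.imwrite("pics/s12.png",im)
# bands along plunger columns
for r in range(196,220):print(r,im[r,291:297].mean(0).round().astype(int).tolist())
print([ (r["point"],r["conf"]) for r in manip.place_of("plate_face","side")[:1]],proj("side",(489.6,354.5,0)))
E
```

```text
[-0.19761876  1.0350038   3.89813835] [0.54013733 0.50595844 0.51905474] [489.29822546 354.57174094  63.16264985] [489.2293673  354.54372438  63.08891539] [-0.00275524  0.00313205 -0.9999913 ] 27.102091788760863 21.45
196 [36, 34, 34]
197 [29, 28, 28]
198 [28, 26, 26]
199 [28, 26, 26]
200 [27, 27, 27]
201 [31, 29, 30]
202 [39, 37, 37]
203 [53, 52, 52]
204 [72, 69, 71]
205 [80, 78, 80]
206 [82, 80, 82]
207 [80, 78, 80]
208 [70, 70, 72]
209 [51, 53, 63]
210 [38, 42, 64]
211 [60, 62, 84]
212 [94, 96, 109]
213 [116, 119, 126]
214 [132, 136, 140]
215 [148, 151, 155]
216 [161, 164, 168]
217 [160, 163, 167]
218 [133, 135, 138]
219 [98, 101, 104]
[([291.4, 217.0], 0.62)] (np.float64(295.2), np.float64(219.1))
```

```bash
python3 - <<'E'
from h import *
for i in range(4):
    manip.grab_frame("side")
    print([(th,r["point"],round(r["conf"],2)) for th in("plate_face","black_vial") for r in manip.place_of(th,"side")[:1]])
im=manip.grab_frame("side");hsv=cv2.cvtColor(im,cv2.COLOR_BGR2HSV).astype(int)
d=im.astype(int);ys,xs=np.nonzero((d[205:214,285:305,2]-d[205:214,285:305,0])>12);print("red col",xs.mean()+285,ys.mean()+205,proj("side",(489.6,354.5,28.5)))
print((d.mean(2)[214,276:316]//10).astype(int).tolist());print((d.mean(2)[217,276:316]//10).astype(int).tolist())
s=manip.state();print(s["position"],s["dq"])
E
```

```text
[('plate_face', [294.6, 216.1], 0.75), ('black_vial', [334.8, 374.7], 0.73)]
[('plate_face', [295.7, 217.3], 0.61), ('black_vial', [332.3, 378.7], 0.64)]
[('plate_face', [295.7, 216.8], 0.75), ('black_vial', [333.4, 377.3], 0.45)]
[('plate_face', [295.5, 216.3], 0.66), ('black_vial', [332.5, 375.2], 0.73)]
red col 294.0 210.6315789473684 (np.float64(294.9), np.float64(210.0))
[8, 8, 8, 8, 8, 9, 11, 11, 10, 9, 9, 9, 9, 9, 9, 9, 11, 13, 15, 15, 16, 16, 16, 16, 17, 17, 17, 17, 17, 16, 15, 15, 17, 18, 19, 19, 18, 19, 19, 19]
[7, 9, 10, 10, 10, 9, 9, 8, 8, 8, 8, 9, 9, 11, 13, 15, 16, 16, 16, 16, 16, 16, 16, 15, 14, 13, 12, 11, 10, 12, 15, 18, 18, 19, 19, 19, 18, 18, 18, 18]
[489.2343773  354.51250095  63.0938258 ] [ 0.00033457 -0.00014406  0.00255986  0.00145627 -0.00017052 -0.00029493]
```

```bash
python3 -c "
from station import manip
print(manip.close_job(), manip.state()['clock'])"
```

```text
the job is handed in; nothing more can be done
the job is handed in; nothing more can be done
```

The job is handed in. The black-capped vial is back in the block, and the applicator is being held pressed on the sampling place.

**Vial:** It went into hole (-54,+18). The first try landed on the block's top face at about 16 N, so I shifted about 4 mm and it went in. It seated at the expected depth with about 7 N, and I released it there. Pictures taken afterwards show the cap at the seated height.

**Applicator:** I lifted it out by the grip (27 mm gap, 60 N), carried it over and pressed it at reading (489.2, 354.5). My mark estimate, from both cameras, is (489.6, 354.5). The tool tilt was about 0.004 rad and the arm was at rest.

**Plunger depth:** The estimates fall inside the 7 to 13 mm green band:

| Method | Depth |
|---|---|
| Height travelled since contact | about 9 mm |
| Collar edge against the red band, in the picture | about 9 mm |
| Force (mean 3.9 N) | about 10.5 mm |

At the upper bounds of what I allowed for weight, the force would give up to 12.5 mm.

**What disagreed:**
- **TCP height:** The measured TCP height seemed about 30 mm below what the pictures showed. My first grasp closed on nothing above the vial, so I worked from measured differences instead.
- **Plate position:** The network's last plate-face points lay about 2.5 rows above the expected spot, and one was also 3.8 columns off. Taken literally, 2.5 rows would be roughly 18 mm in y. The red band in the picture and the gripper pose agreed with the plate lying centred on the bench, so I trusted those.

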